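# Turn the jug's flag over to sold

### The job

The copper jug has just been sold: on the marker that shares its board, use your fingertips to push the hinged flag, without gripping it, up and right over its pivot, and press it down flat on the other side so that it lies with its red face up. Do not lift the marker or shove it out of place, leave the brass pot's flag lying green side up, do not disturb the wares or anything else on the table, and finish with the hand clear.

Things in the scene. Friction and masses are not known exactly. Their poses are not given: they have to be found in the camera images.
- jug_marker: Marker of the copper jug: steel base 150 x 90 x 12 mm, two brass posts (18 x 8 mm, 38 mm either side of the middle, tops at 88 mm) with a flag hinged between them. About 1.2 kg, loose, on its board (top 15 mm above the table). Origin: centre of the base's underside; x points from the flag's green-up side (start; robot's left) to its red-up side (right); y along the hinge, z up.
- pot_marker: Marker of the brass pot: steel base 150 x 90 x 12 mm, two brass posts (18 x 8 mm, 38 mm either side of the middle, tops at 88 mm) with a flag hinged between them. About 1.2 kg, loose, on its board (top 15 mm above the table). Origin: centre of the base's underside; x points from the flag's green-up side (start; robot's left) to its red-up side (right); y along the hinge, z up.
- jug_flag (a joint): Angle of the flag on the copper jug's marker: 0 level on the left (-x) side of the pivot, green face up; pi/2 straight up; pi level on the right (+x) side, red face up (stops at both ends). Starts between 0 and 0.3. The hinge is stiff (0.045 N m, about 1 N at the bar): the flag stays wherever it is left and does not fall by its own weight.
- pot_flag (a joint): Angle of the flag on the brass pot's marker: 0 level on the left (-x) side of the pivot, green face up; pi/2 straight up; pi level on the right (+x) side, red face up (stops at both ends). Starts between 0 and 0.1. The hinge is stiff (0.045 N m, about 1 N at the bar): the flag stays wherever it is left and does not fall by its own weight.
- jug_pivot (a point): Middle of the hinge axis of the jug's flag, midway between the posts, 75 mm above the marker's underside.
- pot_pivot (a point): Middle of the hinge axis of the pot's flag, midway between the posts, 75 mm above the marker's underside.
- jug_bar (a point): Middle of the round brass bar (10 mm diameter, 60 mm long, along the hinge direction) at the free end of the jug's flag, 80 mm from the pivot axis; moves with the flag. Between it and the pivot the flag is a plate 60 mm wide and 6 mm thick, from 9 to 75 mm from the axis (60 g in all). Below the bar is about 55 mm of open space, so a slanting fingertip reaches under it.
- pot_bar (a point): Middle of the round brass bar (10 mm diameter, 60 mm long, along the hinge direction) at the free end of the pot's flag, 80 mm from the pivot axis; moves with the flag. Between it and the pivot the flag is a plate 60 mm wide and 6 mm thick, from 9 to 75 mm from the axis (60 g in all). Below the bar is about 55 mm of open space, so a slanting fingertip reaches under it.
- jug: The copper jug: 165 mm tall, belly 92 mm across, brass handle, 0.7 kg, loose; stands on the same board as its marker, about 130 mm behind it as seen from the robot. Origin at the centre of its underside.
- pot: The brass pot with domed top and finial: 116 mm tall, 100 mm across, 0.6 kg, loose; stands on the other board with its own marker, about 130 mm behind it. Origin at the centre of its underside.
- vase: Bystander: brass vase 160 mm tall, 64 mm across, beyond the boards. Origin at the centre of its underside.
- mallet: Bystander: hammer lying on the table, near and right. Origin under its middle.
- polish: Bystander: blue polish tin, 64 mm across, 60 mm tall, on the left. Origin at the centre of its underside.
- candlestick: Bystander: brass candlestick 150 mm tall, foot 84 mm across, on the right. Origin at the centre of its underside.
- bowl: Bystander: copper bowl 110 mm across, 50 mm tall, on the right. Origin at the centre of its underside.

How it is judged:
On the way:
1. the jug's flag is pushed up past upright (value of joint jug_flag above 1.65 rad), for 0.05 s.
At the end, for the whole second after the job is handed in: The jug's flag lies red face up within 0.15 rad of level on its other side and at rest; the pot's flag is still within 0.3 rad of level, green up; both markers upright and within 30 mm of where they stood; jug, pot and all other loose things within 30 mm of where they stood, the wares upright (value of joint jug_flag above 2.99 rad and velocity of joint jug_flag between -0.1 and 0.1 rad/s and value of joint pot_flag below 0.3 rad and distance of each of jug, pot, vase, mallet, polish, candlestick, bowl, jug_marker, pot_marker from where it was at the start of the episode below 0.03 m and angle between each of jug, pot, jug_marker, pot_marker's own z axis and vertical below 0.2 rad and linear speed of jug_marker below 0.02 m/s); the robot touches nothing.
It fails at once if the jug's flag is carried over in the grip (pressed by the fingers with over 30 N in all while between its two ends) (contact force between the fingers and jug_flag above 30 N and value of joint jug_flag between 0.5 and 2.7 rad).
It fails at once if a marker is lifted off its board or tipped (height (world z) of any of jug_marker, pot_marker above 0.03 m or angle between any of jug_marker, pot_marker's own z axis and vertical above 0.25 rad).
It fails at once if a marker is shoved more than 40 mm (distance of any of jug_marker, pot_marker from where it was at the start of the episode above 0.04 m).
It fails at once if the pot's flag is turned up (value of joint pot_flag above 0.5 rad).
It fails at once if the jug, the pot or another thing on the table is moved, lifted or knocked over (distance of any of jug, pot, vase, mallet, polish, candlestick, bowl from where it was at the start of the episode above 0.04 m).
It also fails if it takes over 38 s, if anything falls off the work surface, if the arm or the gripper's body presses on something with over 40 N, if the wrist force passes 120 N, or if a joint passes its speed limit or range.

### The arm

A 6-joint arm with a two-finger parallel gripper is mounted at the origin on the work surface. World frame = base frame: x ahead of the robot, y to its left, z up, the work surface at z = 0. Lengths are in m, angles in rad, forces in N, time in s.
With the tool pointing down it reaches from about 0.35 to 0.975 m from the base axis. Payload 4.9 kg.
Tool frame: the origin (TCP) lies at the very end of the fingers, on their centre line; the grasp point (between the pads) lies 19 mm behind it; z points along the fingers, x is the direction in which the jaws open and shut, and the axes are right-handed (so a half turn about z gives the same grasp; the last joint's range is limited). The gripper opens to 85 mm and grips with 20 to 120 N. Pads are 22 mm wide; open, the fingers measure 114 mm over their backs; the gripper's body (76 mm by 85 mm) begins 54 mm behind the grasp point. The pads swing forward as they close: fully open they stand 13 mm farther back than shut.
Start: joints at [-1.288, 0.053, 1.613, -0, 1.476, -0.119], TCP at [0.244, -0.575, 0.231] pointing down, gripper open.
Joint ranges: [-3.01, 3.01], [-1.01, 2.22], [0.06, 2.58], [-1.02, 4.17], [0.09, 2.62], [-3.14, 3.14]. Speed limits (rad/s): [2.57, 2.57, 3.14, 3.14, 3.14, 3.14].

### API

Orientations are given as a rotation vector (axis times angle).
In Python, from station import monitor, imaging, ticket gives the robot as it stands.
- The arm moves only by the tool step_arm, never from a script. Its argument "targets" is one flat list of numbers, 4 for each row, row after row: the shift along the tool's x, y, z in m, then the turn about the tool's z in rad. In form: [tx, ty, tz, roll, tx, ty, tz, roll, ...]. A call has 1 to 12 rows; each row is the pose to reach, as a shift and turn from the pose measured when the call began, along the tool's axes at that moment; what a row does not reach only later rows make up. A row lasts 1/12 s, in which the tool goes at most 41.7 mm and 7.16 degrees, less where a joint would pass 70% of its speed; a pose out of reach is approached as far as the arm can. A call with a gripper value outside its range is refused whole. "grip" is the finger opening in m, from 0 to 0.0854, set as the call begins (left out, the last holds). The fingers move at their own pace and stop on an object; "force" is the grip in N (left out, the last holds). Time passes only in rows, so rows that repeat a pose let the fingers close. It gives the time, the measured TCP pose, the force and the opening at its end, in the units of the state.
- monitor.get_obs(): the state, without advancing time (a new reading comes with each control period).
- imaging.get_image(name): name is "side" or "top"; returns a dict with "color" (384x512x3 uint8, red, green, blue), "depth" (384x512 float32, m along the optical axis (not along the pixel's ray), 0 where there is no reading), "fov_y" (degrees; the focal length in pixels is half the picture's height over the tangent of half this angle, whatever the lens; pixels are square), "cx", "cy" (the principal point, pixels), "k1" (the pictures are not rectified: a ray, as slopes to the right and down, at radius r is drawn at 1 + k1 r^2 times it, then the intrinsics apply), "R" (3x3) and "t" (3): a world point X has camera coordinates R X + t. Camera axes: x right, y down, z forward; pixel columns grow to the right and rows downward; lengths in m; the calibration is good to about 2 mm. A picture is of the moment at which its call begins.
- ticket.finish_job(): hands the job in, once; it reports no verdict.
Trained networks look in a picture, given as the dict that the camera call returned (one of the last four; its "shot" number tells which), for a name from the list of things; names that differ only in an ending like _2 or _b are one class to them, and where a whole thing is asked for, a point or a joint stands for the part that bears it (a point fixed in the world has none). Each returns a list of dicts, best first, with "score" (0 to 1); they miss things now and then, are a little off and sometimes report something else, mostly with a low value. They report only what shows in the picture. A call takes as long as a camera call.
- imaging.search_frame(name, picture): "uv" ([column, row] in pixels, amid what is visible of it).
- imaging.mark_of(name, picture): "uv" ([column, row] in pixels: a listed point, or the origin of a listed thing).
The state is a dict: "t": time; "q": joint angles; "dq": joint speeds; "effort": joint torques, N m; "tool_pos": TCP position; "tool_rot": TCP orientation; "contact_force": force on the tool from outside, world axes, zero at the start; "wrist_torque": the same for the moment, N m; "opening": finger opening in m.
Only numpy, scipy, OpenCV 4.12 (cv2) and the standard library are available. Lean on these libraries where they do the work, as an engineer would, in place of code of your own. Each camera call takes 0.05 s, during which the arm holds its last target.

## Working session

There is one attempt and no reset: what is moved stays moved. The work goes in short steps, Python scripts to look and compute and a tool call to move; the robot and the scene stay as the last step left them, time stands still between calls to the robot, and variables do not carry over. Pictures are saved under pics/ and viewed, and the job is handed in when it is done.

Besides the shell and the picture viewer there is one more tool, called after "Call:" as name(argument=value, ...) on one line, values as JSON. step_arm: Moves the arm, as the interface text tells. Its arguments: {"type":"object","properties":{"targets":{"type":"array","items":{"type":"number"}},"grip":{"type":"number"},"force":{"type":"number"}},"required":["targets"]}

```bash
ls; mkdir -p pics; cat > h.py <<'E'
import numpy as np, cv2
from scipy.spatial.transform import Rotation as Rn
from station import monitor, imaging, ticket
def K(p):
    f=p["color"].shape[0]/2/np.tan(np.radians(p["fov_y"])/2); return f
def ray(p,uv):
    f=K(p); d=np.array([[(uv[0]-p["cx"])/f,(uv[1]-p["cy"])/f]])
    x=d[0].copy()
    for _ in range(30): x=d[0]/(1+p["k1"]*(x@x))
    return np.array([x[0],x[1],1.])
def at_z(p,uv,z):
    R=np.array(p["R"]);t=np.array(p["t"]); d=R.T@ray(p,uv); c=-R.T@t
    return c+d*(z-c[2])/d[2]
def by_depth(p,uv):
    R=np.array(p["R"]);t=np.array(p["t"]); z=p["depth"][int(round(uv[1])),int(round(uv[0]))]
    return R.T@(ray(p,uv)*z-t)
def proj(p,X):
    c=np.array(p["R"])@X+np.array(p["t"]); s=c[:2]/c[2]; s=s*(1+p["k1"]*(s@s)); return s*K(p)+[p["cx"],p["cy"]]
def save(p,n): cv2.imwrite("pics/"+n,cv2.cvtColor(p["color"],cv2.COLOR_RGB2BGR))
E
python3 - <<'E'
from h import *
np.set_printoptions(precision=3,suppress=True)
print(monitor.get_obs())
for n in("side","top"):
    p=imaging.get_image(n); save(p,n+"0.png"); print(n,p["fov_y"],p["k1"],-np.array(p["R"]).T@p["t"])
    for nm in("jug_pivot","jug_bar","jug_marker","pot_pivot","pot_bar","jug","pot"):
        r=imaging.mark_of(nm,p)[:2]
        print(nm,[(x["uv"],round(x["score"],2),by_depth(p,x["uv"])) for x in r])
        z={"pivot":.09,"bar":.092,"marker":.015}.get(nm.split("_")[-1],.015)
        if r: print("   atz",at_z(p,r[0]["uv"],z))
E
```

```text
pics
{'t': 0.0, 'q': array([-1.288,  0.053,  1.614, -0.   ,  1.476, -0.119]), 'dq': array([-0.   , -0.001, -0.002, -0.   ,  0.   , -0.001]), 'effort': array([ -0.   , -39.368, -37.017,  -0.   ,   0.007,  -0.   ]), 'tool_pos': array([ 0.244, -0.575,  0.23 ]), 'tool_rot': array([-2.619,  1.733,  0.002]), 'contact_force': array([0.383, 0.454, 0.636]), 'wrist_torque': array([ 0.003, -0.002, -0.024]), 'opening': 0.0852921577614645}
side 46.361218038713226 -0.15639958594475795 [0.042 0.764 1.134]
jug_pivot [([295.8, 162.9], 0.89, array([ 0.516, -0.159,  0.096]))]
   atz [ 0.518 -0.164  0.09 ]
jug_bar [([284.0, 174.9], 0.91, array([ 0.52 , -0.092,  0.095]))]
   atz [ 0.522 -0.095  0.092]
jug_marker [([292.8, 178.7], 0.6, array([ 0.52 , -0.153,  0.022])), ([296.9, 162.3], 0.44, array([ 0.515, -0.165,  0.093]))]
   atz [ 0.523 -0.159  0.015]
pot_pivot [([233.0, 237.8], 0.93, array([0.52 , 0.189, 0.084]))]
   atz [0.518 0.192 0.09 ]
pot_bar [([226.0, 263.6], 0.79, array([0.511, 0.243, 0.026]))]
   atz [0.483 0.274 0.092]
jug [([266.8, 157.9], 0.97, array([ 0.637, -0.173,  0.042]))]
   atz [ 0.
[... 230 characters left out ...]
]))]
   atz [ 0.525 -0.178  0.09 ]
jug_bar [([273.7, 197.7], 0.57, array([ 0.522, -0.09 ,  0.091])), ([191.9, 207.1], 0.35, array([0.496, 0.204, 0.099]))]
   atz [ 0.522 -0.09   0.092]
jug_marker [([290.6, 199.7], 0.98, array([ 0.513, -0.15 ,  0.089]))]
   atz [ 0.528 -0.158  0.015]
pot_pivot [([195.5, 202.8], 0.72, array([0.515, 0.193, 0.079]))]
   atz [0.513 0.192 0.09 ]
pot_bar [([172.2, 207.3], 0.96, array([0.498, 0.274, 0.098]))]
   atz [0.499 0.276 0.092]
jug [([297.4, 168.1], 0.62, array([ 0.626, -0.18 ,  0.105])), ([287.7, 198.2], 0.15, array([ 0.519, -0.14 ,  0.092]))]
   atz [ 0.65  -0.191  0.015]
pot [([189.9, 176.6], 0.84, array([0.608, 0.21 , 0.102]))]
   atz [0.63  0.222 0.015]
```

```bash
python3 - <<'E'
import cv2
a=cv2.imread("pics/side0.png");b=cv2.imread("pics/top0.png")
cv2.imwrite("pics/s0c.png",cv2.resize(a[110:300,180:350],None,fx=3,fy=3,interpolation=2))
cv2.imwrite("pics/t0c.png",cv2.resize(b[130:240,150:340],None,fx=4,fy=4,interpolation=2))
E
```

```text
(no output)
```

View pics/side0.png

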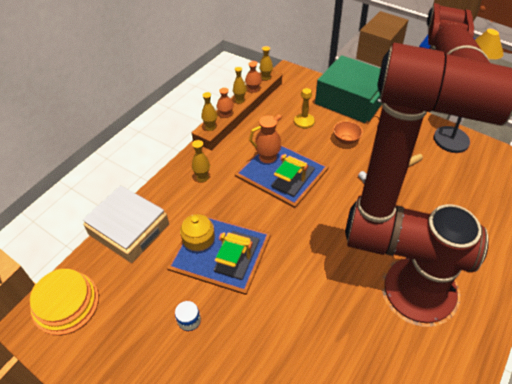

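View pics/s0c.png

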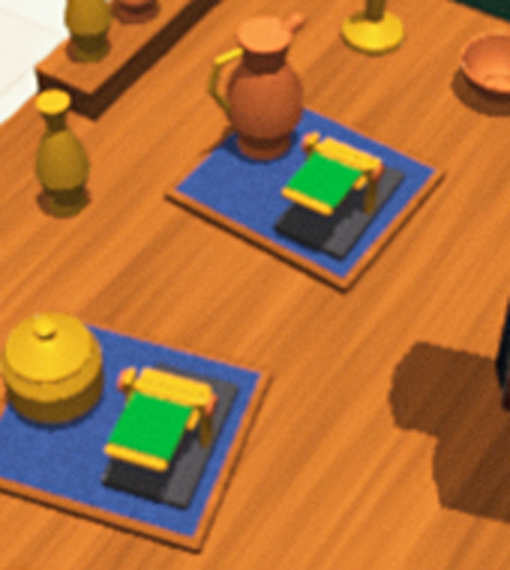

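View pics/t0c.png

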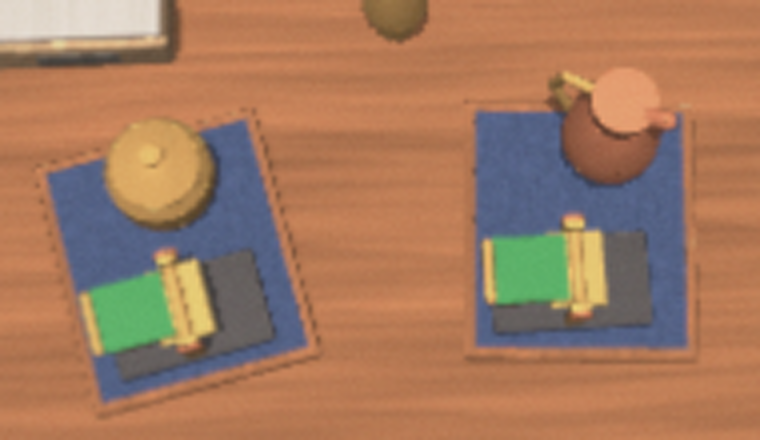

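View pics/top0.png

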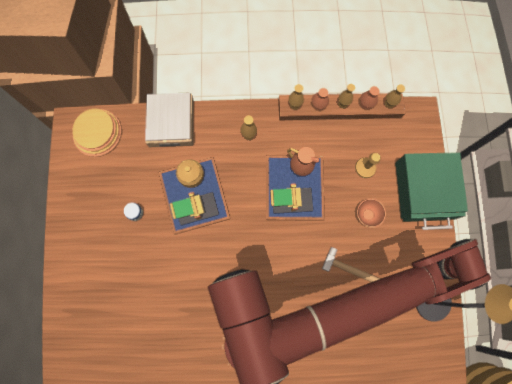

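The jug marker is the right-hand one in the top view (about 290,198), with its flag on the left, green side up. Its hinge runs almost along world x. I'll refine the geometry from the depth images.

```bash
cat > cloud.py <<'E'
from h import *
def cloud(p):
    H,W=p["depth"].shape; f=K(p); u,v=np.meshgrid(np.arange(W),np.arange(H))
    cam=np.array([[f,0,p["cx"]],[0,f,p["cy"]],[0,0,1.]])
    pts=np.stack([u,v],-1).reshape(-1,1,2).astype(float)
    d0=np.stack([(u-p["cx"])/f,(v-p["cy"])/f],-1); s=d0.copy()
    for _ in range(30): s=d0/(1+p["k1"]*(s**2).sum(-1,keepdims=True))
    z=p["depth"]; C=np.dstack([s[...,0]*z,s[...,1]*z,z])
    X=(C-np.array(p["t"]))@np.array(p["R"]); X[z==0]=np.nan
    return X
E
python3 - <<'E'
from cloud import *
np.set_printoptions(precision=4,suppress=True)
for n in("top","side"):
    p=imaging.get_image(n); X=cloud(p); c=p["color"].astype(int)
    near=(abs(X[...,0]-.52)<.12)&(abs(X[...,1]+.16)<.12)
    g=near&(c[...,1]>c[...,0]*1.5)&(c[...,1]>c[...,2]*1.5)
    P=X[g]; m=P.mean(0); U,S,V=np.linalg.svd(P-m); nrm=V[2]*np.sign(V[2,2])
    print(n,"green",len(P),m,P.min(0),P.max(0),"normal",nrm)
    d=near&(c.max(-1)<90)&(abs(X[...,2]-.027)<.006)
    P=X[d]; print(" base",len(P),P.mean(0),P.min(0),P.max(0))
    if len(P)>20: print("  rect", cv2.minAreaRect((P[:,:2]*1000).astype(np.float32)))
    y=near&(X[...,2]>.08)&(X[...,2]<.12)&(X[...,0]<.575)&(c[...,0]>c[...,2]*1.6)&(c[...,0]>=c[...,1])
    P=X[y]; print(" brass");
    for q in sorted(P.tolist(),key=lambda a:-a[1]): print("  %.3f %.3f %.3f"%tuple(q),end=";")
    print()
E
```

```text
top green 270 [ 0.5234 -0.1204  0.0935] [ 0.4938 -0.1518  0.0831] [ 0.5541 -0.0898  0.1027] normal [ 0.0208 -0.0563  0.9982]
 base 9 [ 0.5152 -0.1506  0.0253] [ 0.4797 -0.2355  0.0223] [ 0.6199 -0.101   0.0294]
 brass
  0.506 -0.079 0.097;  0.503 -0.079 0.093;  0.516 -0.079 0.101;  0.513 -0.079 0.097;  0.511 -0.080 0.091;  0.520 -0.080 0.098;  0.531 -0.080 0.098;  0.525 -0.080 0.092;  0.528 -0.080 0.094;  0.535 -0.080 0.097;  0.542 -0.081 0.098;  0.539 -0.081 0.093;  0.546 -0.081 0.095;  0.551 -0.081 0.093;  0.493 -0.082 0.104;  0.504 -0.082 0.107;  0.498 -0.082 0.098;  0.508 -0.082 0.102;  0.502 -0.083 0.096;  0.512 -0.083 0.100;  0.520 -0.083 0.097;  0.517 -0.083 0.093;  0.528 -0.084 0.096;  0.531 -0.084 0.098;  0.525 -0.084 0.092;  0.539 -0.084 0.095;  0.542 -0.084 0.097;  0.536 -0.084 0.091;  0.550 -0.085 0.097;  0.548 -0.085 0.089;  0.501 -0.086 0.102;  0.498 -0.086 0.098;  0.495 -0.086 0.094;  0.512 -0.086 0.102;  0.506 -0.086 0.095;  0.510 -0.086 0.094;  0.517 -0.087 0.095;  0.494 -0.140 0.091;  0.492 -0.141 0.081;  0.494 -0.143 0.091;  0.491 -0.147 0.085;  0.491 -0.151 0.086;
[... 7908 characters left out ...]
 0.085;  0.551 -0.176 0.085;  0.548 -0.177 0.086;  0.502 -0.177 0.083;  0.510 -0.177 0.083;  0.510 -0.177 0.087;  0.517 -0.178 0.083;  0.522 -0.178 0.085;  0.507 -0.178 0.083;  0.538 -0.179 0.085;  0.546 -0.179 0.085;  0.561 -0.180 0.081;  0.542 -0.180 0.082;  0.507 -0.180 0.086;  0.534 -0.180 0.081;  0.519 -0.181 0.084;  0.504 -0.181 0.082;  0.501 -0.182 0.084;  0.535 -0.182 0.083;  0.531 -0.182 0.081;  0.513 -0.183 0.085;  0.544 -0.184 0.082;  0.556 -0.184 0.085;  0.518 -0.185 0.081;  0.553 -0.185 0.081;  0.526 -0.186 0.081;  0.530 -0.186 0.083;  0.538 -0.186 0.084;  0.507 -0.186 0.082;  0.541 -0.186 0.082;  0.492 -0.186 0.085;  0.511 -0.187 0.083;  0.523 -0.187 0.081;  0.504 -0.187 0.082;
```

```bash
cat > go.py <<'E'
from h import *
import sys
np.set_printoptions(precision=4,suppress=True)
PIV=np.array([.524,-.163,.090]); YAW=np.radians(2.3)
d=np.array([np.sin(YAW),-np.cos(YAW),0])  # marker +x
def rows(ws,yaw=None):
    """ws: world points; prints tool-frame shift and roll"""
    o=monitor.get_obs(); R=Rn.from_rotvec(o["tool_rot"]).as_matrix()
    cur=np.arctan2(R[1,0],R[0,0]); roll=0 if yaw is None else -(((yaw-cur)+np.pi)%(2*np.pi)-np.pi)
    for w in ws: print(np.r_[R.T@(np.array(w)-o["tool_pos"]),roll].round(3).tolist())
def M(s,h,x=0):
    return PIV+d*s+np.array([np.cos(YAW),np.sin(YAW),0])*x+[0,0,h]
def st():
    o=monitor.get_obs(); p=o["tool_pos"]-PIV
    print("t",o["t"],"s",p@d,"x",p@[np.cos(YAW),np.sin(YAW),0],"h",p[2],"F",o["contact_force"],"Fs",o["contact_force"]@d)
E
python3 - <<'E'
from go import *
rows([M(-.130,.11)],YAW); st(); print(M(-.13,.11))
E
```

```text
[-0.392, -0.465, 0.031, -1.209]
t 0.9 s 0.4006559437240573 x -0.2958953315047707 h 0.14133148768527687 F [ 0.0066 -0.5183 -1.2473] Fs 0.5181190943838452
[ 0.5188 -0.0331  0.2   ]
```

Call:
step_arm(targets=[-0.392, -0.465, 0, -1.209, -0.392, -0.465, 0, -1.209, -0.392, -0.465, 0, -1.209, -0.392, -0.465, 0, -1.209, -0.392, -0.465, 0, -1.209, -0.392, -0.465, 0, -1.209, -0.392, -0.465, 0, -1.209, -0.392, -0.465, 0, -1.209, -0.392, -0.465, 0, -1.209, -0.392, -0.465, 0, -1.209, -0.392, -0.465, 0, -1.209, -0.392, -0.465, 0, -1.209], grip=0.0, force=40)

```text
t: 1.9
tool_pos: [0.4708, -0.1271, 0.2317]
tool_rot: [3.14, 0.063, 0.002]
contact_force: [1.4, -0.9, -0.6]
opening: 0.0003
```

```bash
python3 - <<'E'
from go import *
rows([M(-.125,.11),M(-.125,-.025)],YAW); st()
E
```

```text
[0.052, -0.087, 0.032, -0.0]
[0.052, -0.087, 0.167, -0.0]
t 1.9 s -0.03797429203510924 x -0.05174343810787165 h 0.14174048477971718 F [ 1.4493 -0.9484 -0.56  ] Fs 1.0058185545372398
```

Call:
step_arm(targets=[0.052, -0.087, 0, 0, 0.052, -0.087, 0, 0, 0.052, -0.087, 0, 0, 0.052, -0.087, 0.04, 0, 0.052, -0.087, 0.08, 0, 0.052, -0.087, 0.12, 0, 0.052, -0.087, 0.145, 0, 0.052, -0.087, 0.16, 0, 0.052, -0.087, 0.167, 0, 0.052, -0.087, 0.167, 0])

```text
t: 2.73
tool_pos: [0.5181, -0.0379, 0.0629]
tool_rot: [-3.141, -0.063, 0.004]
contact_force: [0.3, -1.2, 0.6]
opening: 0.0001
```

```bash
python3 - <<'E'
from go import *
st(); rows([M(-.097,-.025),M(-.09,-.025)])
p=imaging.get_image("side"); save(p,"s1.png")
a=cv2.imread("pics/s1.png")
cv2.imwrite("pics/s1c.png",cv2.resize(a[80:240,210:370],None,fx=4,fy=4,interpolation=2)[:600])
E
```

```text
t 2.7333 s -0.1252090822099982 x -0.000871433800713622 h -0.02711300488225378 F [ 0.3314 -1.2199  0.5827] Fs 1.2321759717564036
[0.001, 0.028, -0.002, 0.0]
[0.001, 0.035, -0.002, 0.0]
```

View pics/s1c.png

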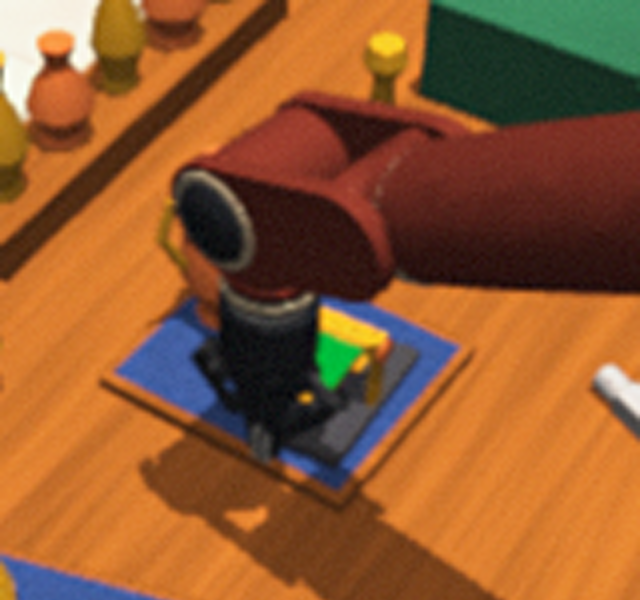

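The closed fingers (tip near 262,440 in the crop) stand just left of the flag bar. Next I'll push in slowly to find contact.

Call:
step_arm(targets=[0.001, 0.012, -0.002, 0, 0.001, 0.02, -0.002, 0, 0.001, 0.024, -0.002, 0, 0.001, 0.027, -0.002, 0, 0.001, 0.029, -0.002, 0, 0.001, 0.03, -0.002, 0])

```text
t: 3.28
tool_pos: [0.522, -0.0672, 0.0671]
tool_rot: [-3.138, -0.061, -0.003]
contact_force: [1.0, 7.2, 1.1]
opening: 0.0002
```

```bash
python3 - <<'E'
from go import *
st()
E
```

```text
t 3.2833 s -0.09578534229067527 x 0.0018198294806581982 h -0.022888217319530293 F [1.017  7.1849 1.1305] Fs -7.1382904196559505
```

Contact with about 7 N. Now I'll drag the bar up by friction while pressing.

Call:
step_arm(targets=[0, 0.0, -0.003, 0, 0, 0.001, -0.007, 0, 0, 0.001, -0.011, 0, 0, 0.002, -0.015, 0, 0, 0.003, -0.019, 0, 0, 0.004, -0.022, 0])

```text
t: 3.78
tool_pos: [0.5218, -0.0699, 0.0896]
tool_rot: [-3.135, -0.061, -0.002]
contact_force: [-1.6, 7.8, 1.1]
opening: -0.0002
```

```bash
python3 - <<'E'
from go import *
st()
p=imaging.get_image("side"); save(p,"s2.png")
a=cv2.imread("pics/s2.png")
b=cv2.resize(a[140:220,250:340],None,fx=6,fy=6,interpolation=2)
p=imaging.get_image("top"); save(p,"t2.png")
cv2.imwrite("pics/s2c.png",b)
print([x for x in imaging.mark_of("jug_bar",p)])
E
```

```text
t 3.7833 s -0.09316102652895698 x 0.0015468579966158955 h -0.0003947670435287265 F [-1.6291  7.8023  1.1437] Fs -7.861346126613628
[{'uv': [272.6, 193.3], 'score': 0.42}]
```

View pics/s2c.png

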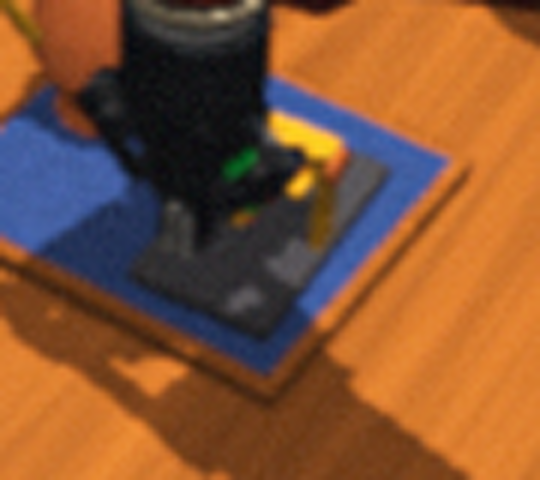

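```bash
cat > flag.py <<'E'
from cloud import *
from go import *
def look(tag,names=("side","top")):
    for n in names:
        p=imaging.get_image(n); save(p,f"{n}_{tag}.png"); X=cloud(p); c=p["color"].astype(int)
        near=(abs(X[...,0]-.52)<.055)&(abs(X[...,1]+.16)<.11)&(X[...,2]>.06)
        for nm,i in(("green",1),("red",0)):
            o=[k for k in(0,1,2) if k!=i]
            g=near&(c[...,i]>c[...,o[0]]*1.6)&(c[...,i]>c[...,o[1]]*(1.6 if i==1 else 2.5))
            P=X[g]
            if len(P)<4: print(n,nm,len(P)); continue
            s=(P-PIV)@d; h=P[:,2]-PIV[2]
            print(n,nm,len(P),"s",np.percentile(s,[5,50,95]),"h",np.percentile(h,[5,50,95]),"ang(deg) med",np.degrees(np.median(np.arctan2(h,-s))))
E
python3 - <<'E'
from flag import *
look("2b")
E
```

```text
side green 28 s [-0.1018 -0.0685 -0.0283] h [0.01   0.0374 0.093 ] ang(deg) med 26.29895430844558
side red 522 s [-0.1077 -0.0711 -0.0393] h [0.1602 0.3141 0.3294] ang(deg) med 76.47600277788295
top green 60 s [-0.0685 -0.0521 -0.0118] h [0.0029 0.0141 0.0238] ang(deg) med 16.897348997526827
top red 0
```

The flag follows: the plate is at about 15° now, up from about 3°. Continuing along the arc.

Call:
step_arm(targets=[0, 0.002, -0.005, 0, 0, 0.003, -0.009, 0, 0, 0.005, -0.013, 0, 0, 0.007, -0.016, 0, 0, 0.012, -0.023, 0, 0, 0.017, -0.03, 0, 0, 0.023, -0.036, 0, 0, 0.029, -0.041, 0, 0, 0.036, -0.045, 0, 0, 0.036, -0.045, 0])

```text
t: 4.87
tool_pos: [0.5246, -0.1082, 0.1367]
tool_rot: [-3.139, -0.06, -0.008]
contact_force: [-0.3, 0.5, 0.9]
opening: 0.0002
```

```bash
python3 - <<'E'
from flag import *
st(); look("3")
a=cv2.imread("pics/side_3.png")
cv2.imwrite("pics/s3c.png",cv2.resize(a[90:220,230:350],None,fx=4,fy=4,interpolation=2))
E
```

```text
t 4.8667 s -0.05472016714742457 x 0.0027890950079659796 h 0.04670867096130654 F [-0.3486  0.4748  0.8774] Fs -0.48840506262093847
side green 0
side red 859 s [-0.1044 -0.0512 -0.0087] h [0.0377 0.3583 0.3733] ang(deg) med 80.35441892044041
top green 30 s [-0.0288 -0.0162 -0.0075] h [0.0188 0.0344 0.0609] ang(deg) med 64.51187306638693
top red 0
```

View pics/s3c.png

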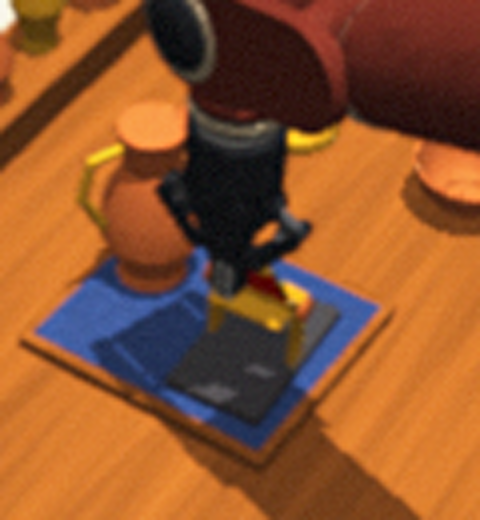

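The flag is at about 60–65°, its red face shows at (262,283) in the crop, and the marker hasn't moved. Pushing on past upright.

Call:
step_arm(targets=[-0.002, 0.008, -0.003, 0, -0.002, 0.017, -0.005, 0, -0.002, 0.026, -0.005, 0, -0.002, 0.035, -0.005, 0, -0.002, 0.044, -0.005, 0, -0.002, 0.053, -0.005, 0, -0.002, 0.062, -0.005, 0, -0.002, 0.07, -0.005, 0, -0.002, 0.076, -0.005, 0, -0.002, 0.076, -0.005, 0])

```text
t: 5.8
tool_pos: [0.5245, -0.1847, 0.1395]
tool_rot: [-3.138, -0.058, -0.004]
contact_force: [0.3, -1.3, 0.6]
opening: 0.0001
```

```bash
python3 - <<'E'
from flag import *
st(); look("4"); rows([M(*a) for a in[(.033,.041),(.042,.028),(.0475,.013),(.049,.003)]])
a=cv2.imread("pics/side_4.png")
cv2.imwrite("pics/s4c.png",cv2.resize(a[90:220,230:350],None,fx=4,fy=4,interpolation=2))
E
```

```text
t 5.8 s 0.021717278365492088 x -0.0004036834005555443 h 0.04952716925598874 F [ 0.3363 -1.2648  0.5888] Fs 1.277301472498887
side green 0
side red 1324 s [-0.0653  0.0089  0.048 ] h [0.014  0.3479 0.3817] ang(deg) med 92.80581348595807
top green 0
top red 21 s [0.0041 0.0091 0.0145] h [0.0084 0.0136 0.0249] ang(deg) med 120.18432563517513
[0.0, 0.012, 0.009, 0.0]
[0.0, 0.021, 0.021, 0.0]
[0.0, 0.027, 0.036, 0.0]
[0.0, 0.029, 0.046, 0.0]
```

View pics/s4c.png

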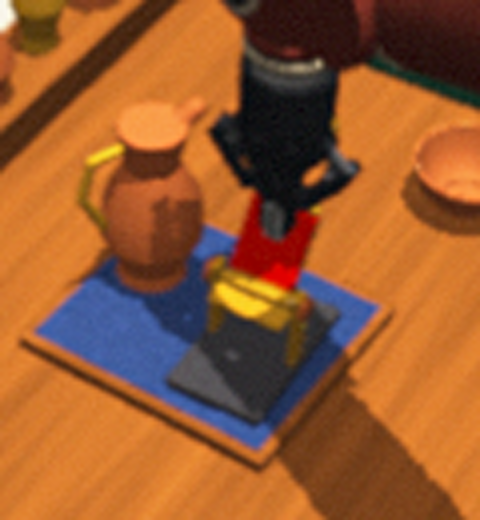

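The flag is past upright at about 125°, with its red face towards us at (275,240). Now I'll follow the arc down and press it flat.

Call:
step_arm(targets=[0, 0.006, 0.004, 0, 0, 0.012, 0.009, 0, 0, 0.017, 0.015, 0, 0, 0.021, 0.021, 0, 0, 0.024, 0.028, 0, 0, 0.027, 0.035, 0, 0, 0.028, 0.039, 0, 0, 0.029, 0.043, 0, 0, 0.029, 0.045, 0, 0, 0.029, 0.046, 0])

```text
t: 6.73
tool_pos: [0.5253, -0.2123, 0.093]
tool_rot: [-3.137, -0.059, -0.002]
contact_force: [-2.0, 0.4, 3.5]
opening: 0.0002
```

```bash
python3 - <<'E'
from flag import *
st(); look("5")
E
```

```text
t 6.7333 s 0.04931266036059507 x -0.0006426601070268149 h 0.0029864627684166867 F [-2.0298  0.3757  3.4518] Fs -0.4568765717069457
side green 0
side red 1160 s [-0.0433  0.025   0.0774] h [-0.0001  0.3078  0.3424] ang(deg) med 95.99783963121033
top green 0
top red 29 s [-0.0105  0.0236  0.0317] h [-0.003   0.0048  0.2679] ang(deg) med 166.03144167433038
```

Contact force is only about 3 N, so I'll press a few millimetres further against the stop and watch the force.

Call:
step_arm(targets=[0, 0, 0.001, 0, 0, 0, 0.002, 0, 0, 0, 0.003, 0, 0, 0, 0.003, 0])

```text
t: 7.17
tool_pos: [0.5262, -0.2124, 0.0929]
tool_rot: [-3.137, -0.06, -0.004]
contact_force: [-5.2, 2.8, 10.5]
opening: -0.0001
```

```bash
python3 - <<'E'
from flag import *
st()
E
```

```text
t 7.1667 s 0.04943581079535622 x 0.00021969199910472522 h 0.0028773125969654006 F [-5.165   2.8167 10.4911] Fs -3.0217047946264084
```

The force rose to 10 N with no further motion, so the flag is on its stop. Lifting off.

Call:
step_arm(targets=[0, 0, -0.01, 0, 0, 0, -0.04, 0, 0, 0, -0.08, 0, 0, 0, -0.12, 0, 0, 0, -0.15, 0, -0.04, 0, -0.15, 0, -0.08, 0, -0.15, 0, -0.12, 0, -0.15, 0, -0.15, 0, -0.15, 0, -0.15, 0.0, -0.15, 0])

```text
t: 8.0
tool_pos: [0.3726, -0.2186, 0.2427]
tool_rot: [-3.139, -0.056, -0.004]
contact_force: [1.0, -0.0, -0.0]
opening: 0.0001
```

```bash
python3 - <<'E'
from flag import *
st(); look("6")
a=cv2.imread("pics/side_6.png");b=cv2.imread("pics/top_6.png")
cv2.imwrite("pics/s6c.png",np.hstack([cv2.resize(a[110:230,180:350],(400,282),interpolation=2),cv2.resize(b[130:240,150:340],(400,282),interpolation=2)]))
p=imaging.get_image("top");X=cloud(p)
m=(abs(X[...,0]-.524)<.025)
s=(X-PIV)@d;h=X[...,2]-PIV[2]
for lo in range(10,85,10):
    k=m&(s>lo/1e3)&(s<(lo+10)/1e3)&(h>-.04)&(h<.1); print(lo,k.sum(),np.median(h[k]) if k.any() else None)
E
```

```text
t 8.0 s 0.049441395314878726 x -0.1535197813248127 h 0.15273345528695134 F [ 0.991  -0.0191 -0.0079] Fs 0.05885093761414125
side green 0
side red 285 s [0.0005 0.0423 0.0758] h [-0.0024  0.0017  0.0056] ang(deg) med 175.4712198346598
top green 0
top red 287 s [0.0139 0.0439 0.0737] h [-0.0034  0.002   0.0076] ang(deg) med 172.7339113816207
10 36 0.003385437456870928
20 41 0.0019041700912142412
30 34 0.002395202547133893
40 36 0.0021216472974261227
50 36 0.0011873189356923497
60 33 0.003080286069336441
70 41 0.003161573141956628
80 21 0.0035911210311868613
```

View pics/s6c.png

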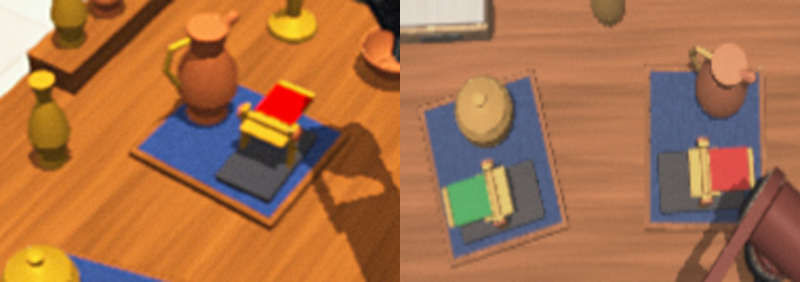

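```bash
python3 - <<'E'
from flag import *
p=imaging.get_image("side")
for n in("jug_pivot","jug_marker","pot_pivot","jug"):
    r=imaging.mark_of(n,p)[:1]; print(n,r, at_z(p,r[0]["uv"],.09 if "piv" in n else .015) if r else "")
st(); print(ticket.finish_job())
E
```

```text
jug_pivot [{'uv': [295.2, 163.1], 'score': 0.91}] [ 0.5194 -0.1618  0.09  ]
jug_marker [{'uv': [291.9, 180.1], 'score': 0.63}] [ 0.5222 -0.1519  0.015 ]
pot_pivot [{'uv': [237.1, 242.1], 'score': 0.87}] [0.4993 0.198  0.09  ]
jug [{'uv': [265.1, 155.0], 'score': 0.84}] [ 0.6646 -0.2052  0.015 ]
t 8.4 s 0.04965868098537667 x -0.14950381434071278 h 0.15242869764731484 F [-0.4471 -1.0952 -0.3078] Fs 1.0763255827819456
the job is handed in; nothing more can be done
None
```

The copper jug's flag now lies flat with its red face up. I handed the job in at about 8.4 s of the 38 s allowed; it reports no verdict.

**How it was done:** With the fingers closed, I pressed lightly on the flag's bar and dragged it up by friction. I then pushed it past upright and pressed it down onto its stop with about 10 N. The flag was never gripped. The highest force I read was about 12 N, taken only at the end of each move.

**Last checks:**
- **Jug flag:** it is level on the right. The plate's height varies by only 1 to 3.6 mm along its length, against about 3 mm expected.
- **Jug marker:** its pivot mark moved about 2 mm and its origin mark about 7 mm, both within detection noise.
- **Pot flag:** it still shows green side up in the last picture.
- **Hand:** it is raised to z = 0.24 m, well clear of everything, and the force reading is noise.

**Checks that disagreed:** two network marks came out about 15 to 20 mm from their first readings, the jug's origin and the pot's pivot. The hand never went near the pot. The jug's contact force was not measured separately, but neither it nor the pot has visibly moved in the pictures, so I put both down to detector error. I did not measure the other bystanders again.

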